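# Probe drilled steel blocks and reject the blind one

## Robot

A 7-joint arm with a two-finger parallel gripper is mounted at the origin on the work surface. World frame = base frame: x ahead of the robot, y to its left, z up, the work surface at z = 0. Lengths are in m, angles in rad, forces in N, time in s.
With the tool pointing down it reaches from about 0.4 to 0.85 m from the base axis. Payload 10.4 kg.
Tool frame: the origin (TCP) lies at the very end of the fingers, on their centre line; the grasp point (between the pads) lies 19 mm behind it; z points along the fingers, y is the line along which they close (so a half turn about z gives the same grasp; the last joint's range is limited). The gripper opens to 87 mm and grips with 3 to 60 N. Pads are 19 mm wide; open, the fingers measure 117 mm over their backs; the gripper's body (75 mm by 190 mm) begins 51 mm behind the grasp point.
Start: joints at [-0.023, 0.332, -0.065, 1.46, 0.022, 1.35, -0.088], TCP at [0.625, 0, 0.223] pointing down, gripper open.
Joint ranges: [-2.6, 2.6], [-0.5, 2.12], [-1.47, 1.34], [0.16, 2.42], [-1.27, 4.41], [0.06, 2.06], [-2.6, 2.6]. Speed limits (rad/s): [2.22, 2.22, 2.79, 2.79, 3.14, 3.14, 3.14].

## Interface

Orientations are given as a unit quaternion [x, y, z, w].
In Python, from bench import * gives the robot as it stands.
- The arm moves only by the tool step_arm, never from a script. Its arguments are lists of equal length, an entry for each row: "delta_pos": the shift along the world's x, y, z in units of 25 mm (1.0 is 25 mm), a list of three; "turn": the turn about the world's z in units of 0.12 rad (1.0 is 0.12 rad). In form: {"delta_pos": [[tx, ty, tz], ...], "turn": [turn, ...]}. A call has 1 to 12 rows; each row shifts and turns the commanded pose from where the row before left it; what a row does not reach is not made up. A row lasts 1/10 s, in which the tool goes at most 50 mm and 8.59 degrees, less where a joint would pass 70% of its speed; a pose out of reach is approached as far as the arm can. A call with a number of a shift or a turn outside -1 to 1 is refused whole. A call with a gripper value outside its range is refused whole. "grip" is the closure, from 0 (fully open) to 1 (shut), set as the call begins (left out, the last holds). The fingers move at their own pace and stop on an object; "newtons" is the grip in N (left out, the last holds). Time passes only in rows, so rows that do not move let the fingers close. It gives the time, the measured TCP pose, the force, the opening and the grip force at its end, in the units of the state.
- read_state(): the state, without advancing time (a new reading comes with each control period).
- camera(name): name is "scene" or "side" or "wrist"; returns a dict with "image" (384x512x3 uint8, red, green, blue), "z_map" (384x512 float32, m along the optical axis (not along the pixel's ray), 0 where there is no reading), "mtx" (3x3 intrinsics, pixels), "dist" ([k1, k2, p1, p2, k3] as OpenCV has them; the pictures are not rectified), "view" (4x4, takes a point from world to camera coordinates). Camera axes: x right, y up, looking along -z (the intrinsics and any distortion apply to the point x, -y, -z); pixel columns grow to the right and rows downward; lengths in m; the calibration is good to about 2 mm. A picture is of the moment at which its call begins.
- close_job(): hands the job in; it is judged then, once.
The state is a dict: "time": time; "joint_positions": joint angles; "joint_vel": joint speeds; "joint_torque": joint torques, N m; "ee_pos": TCP position; "eef_rot": TCP orientation; "ft_force": force on the tool from outside, world axes, zero at the start; "torque": the same for the moment, N m; "width": finger opening in m; "grip_force": force on a finger pad.
Only numpy, scipy, OpenCV 4.12 (cv2) and the standard library are available. Lean on these libraries where they do the work, as an engineer would, in place of code of your own. Each camera call takes 0.05 s, during which the arm holds its last target. There are 200 camera calls.

## Task

Take the probe pin from its stand and try it in the bores of the three steel blocks on the sloping rack, from the robot's left to its right, going well down each bore to feel whether it is drilled right through or is blind. Put the pin back in its stand, fully home, and set the one block with the blind bore upright, bore up, on the floor of the empty tray; leave the other two blocks where they lie on the rack and leave the things around alone.

Things in the scene. Friction and masses are not known exactly. Their poses are not given: they have to be found in the camera images.
- pin_grip (a point): centre of the square grip of the steel probe pin, 0.15 kg. Along its z, up as it stands: shank 10 mm thick and 75 mm long, tapered tip; flange 28 mm across, 6 mm thick; grip 22 x 22 mm, 50 mm tall, faces along x and y. From this point the tip is 106 mm down, the flange's top 25 mm down, the grip's top 25 mm up. It hangs by its flange in the stand
- pin_tip (a point): tip (lower end) of the probe pin; same axes as the pin
- stand_hole (a point): centre of the mouth of the hole in the top of the pin's stand, a fixed grey block 70 x 70 mm and 85 mm high. The hole is upright, 15 mm in diameter and goes through to the table; with the pin home its flange rests on the top and its tip is 75 mm below this point
- mouth_left (a point): centre of the bore's mouth at the left (robot's left, +y) place of the rack as the job starts; fixed to the rack, it stays when the block is taken. z points out along the bore, 30 degrees from vertical, leaning away from the robot; y along the row to the left, x down the slope. The block's underside is 50 mm below, its sides run along these axes
- mouth_middle (a point): centre of the bore's mouth at the middle place of the rack as the job starts; fixed to the rack, it stays when the block is taken. z points out along the bore, 30 degrees from vertical, leaning away from the robot; y along the row to the left, x down the slope. The block's underside is 50 mm below, its sides run along these axes
- mouth_right (a point): centre of the bore's mouth at the right (robot's right, -y) place of the rack as the job starts; fixed to the rack, it stays when the block is taken. z points out along the bore, 30 degrees from vertical, leaning away from the robot; y along the row to the left, x down the slope. The block's underside is 50 mm below, its sides run along these axes
- rack: fixed sloping rack, origin on the table under its middle, z up. Its bed slopes 30 degrees, low side away from the robot with a 14 mm lip, open under the bores. Three alike steel blocks stand on it 85 mm apart along y: 40 x 40 mm, 50 mm tall, about 0.5 kg, an 18 mm bore square to the bed. Two bores go right through (the pin goes beyond 50 mm), one is blind, 22 mm deep; which place has it varies
- tray: fixed grey open tray, 150 mm (its x) by 180 mm (its y), walls 40 mm high and 4 mm thick, floor 4 mm thick; empty. Origin under its middle, on the table
- wrench: bystander: open-ended wrench 180 mm long lying on the table in front of the rack; leave alone
- offcut: bystander: angle-iron offcut 50 x 100 mm, 50 mm high, beyond the rack; leave alone
- tin: bystander: metal tin, 66 mm across and 70 mm high, beyond the rack; leave alone
Things that resemble listed ones, but are neither listed nor needed, are in the scene too. What is shaped like the part that bears pin_grip but green is not meant.

How it is judged:
On the way, in this order (a step that is already met when the one before it is completed fails the run):
1. the pin's tip is more than 15 mm down the bore of the block at the left (+y) place (z of pin_tip in the frame of mouth_left below -0.015 m and x of pin_tip in the frame of mouth_left between -0.009 and 0.009 m and y of pin_tip in the frame of mouth_left between -0.009 and 0.009 m), for 0.05 s.
2. the pin's tip is more than 15 mm down the bore of the block at the middle place (z of pin_tip in the frame of mouth_middle below -0.015 m and x of pin_tip in the frame of mouth_middle between -0.009 and 0.009 m and y of pin_tip in the frame of mouth_middle between -0.009 and 0.009 m), for 0.05 s.
3. the pin's tip is more than 15 mm down the bore of the block at the right (-y) place (z of pin_tip in the frame of mouth_right below -0.015 m and x of pin_tip in the frame of mouth_right between -0.009 and 0.009 m and y of pin_tip in the frame of mouth_right between -0.009 and 0.009 m), for 0.05 s.
At the end, for the whole second after the job is handed in: Blind block on the tray floor, bore up (within 0.2 rad); pin home in its stand, within 0.1 rad of upright, tip over 70 mm down and within 8 mm of the hole axis; the two through-bored blocks within 12 mm of their starts; all at rest (x of blind_block_center in the frame of tray between -0.07 and 0.07 m and y of blind_block_center in the frame of tray between -0.085 and 0.085 m and z of blind_block_center in the frame of tray below 0.04 m and angle between blind_block_center's own z axis and vertical below 0.2 rad and linear speed of each of blind_block, pin, through_block_1, through_block_2 below 0.02 m/s and horizontal distance between pin_tip and stand_hole below 0.008 m and z of pin_tip in the frame of stand_hole below -0.07 m and angle between pin_tip's own z axis and vertical below 0.1 rad and distance of each of through_block_1_center, through_block_2_center from where it was at the start of the episode below 0.012 m); the robot touches nothing.
It fails at once if the wrench is moved by more than 40 mm (distance of wrench from where it was at the start of the episode above 0.04 m).
It fails at once if the offcut is moved by more than 40 mm (distance of offcut from where it was at the start of the episode above 0.04 m).
It fails at once if the tin is moved by more than 40 mm (distance of tin from where it was at the start of the episode above 0.04 m).
It also fails if it takes over 72 s, if anything falls off the work surface, if the arm or the gripper's body presses on something with over 40 N, if the wrist force passes 120 N, or if a joint passes its speed limit or range.

## Working session

There is one attempt and no reset: what is moved stays moved. The work goes in short steps, Python scripts to look and compute and a tool call to move; the robot and the scene stay as the last step left them, time stands still between calls to the robot, and variables do not carry over. Pictures are saved under pics/ and viewed, at most 10 in all, crops included, and the job is handed in when it is done.

Besides the shell and the picture viewer there is one more tool, called after "Request:" in YAML: its name, and indented under it one key for each argument. step_arm: Moves the arm, as the interface text tells. Shifts and turns lie within -1 to 1; 1 stands for 25 mm of shift or 0.12 rad of turn. Its arguments: {"type":"object","properties":{"delta_pos":{"type":"array"},"turn":{"type":"array"},"grip":{"type":"number"},"newtons":{"type":"number"}},"required":["delta_pos","turn"]}

```bash
mkdir -p pics; cat > h.py <<'E'
import numpy as np, cv2, pickle
from bench import *
def grab(n):
    c=camera(n); pickle.dump({k:np.array(v) for k,v in c.items()},open(f'{n}.pkl','wb')); return c
def load(n): return pickle.load(open(f'{n}.pkl','rb'))
def cloud(c):
    h,w=c['z_map'].shape; K=np.array(c['mtx'],float); u,v=np.meshgrid(np.arange(w),np.arange(h))
    p=cv2.undistortPoints(np.stack([u,v],-1).reshape(-1,1,2).astype(float),K,np.array(c['dist'],float)).reshape(h,w,2)
    z=c['z_map']; P=np.stack([p[...,0]*z,-p[...,1]*z,-z],-1)
    M=np.linalg.inv(np.array(c['view'])); W=P@M[:3,:3].T+M[:3,3]; W[z<=0]=np.nan
    return W
def pix(c,X):
    X=np.atleast_2d(X); V=np.array(c['view']); q=X@V[:3,:3].T+V[:3,3]; q=q*[1,-1,-1]
    return cv2.projectPoints(q,np.zeros(3),np.zeros(3),np.array(c['mtx'],float),np.array(c['dist'],float))[0].reshape(-1,2)
E
python3 - <<'E'
from h import *
ims=[]
for n in ("scene","side","wrist"):
    c=grab(n); cv2.imwrite(f'pics/{n}0.png',c['image'][...,::-1]); print(n,np.linalg.inv(c['view'])[:3,3].round(3))
print(read_state())
E
```

```text
scene [ 1.019 -0.632  0.809]
side [0.349 0.953 0.733]
wrist [0.626 0.082 0.385]
{'time': 0.15, 'joint_positions': array([-0.02259286,  0.3327016 , -0.06473157,  1.46071067,  0.02161268,
        1.34991204, -0.08849047]), 'joint_vel': array([ 0.0009086 , -0.00234904, -0.00160057, -0.00273124,  0.00058143,
       -0.00221059,  0.00076213]), 'joint_torque': array([ 1.82067095e-03, -6.23630190e+01,  2.54254905e-02, -3.90143681e+01,
       -6.11935230e-02,  3.71907104e-02, -1.53469024e-06]), 'ee_pos': array([6.24719094e-01, 1.04442524e-05, 2.21970483e-01]), 'eef_rot': array([ 7.07088606e-01,  7.07124766e-01, -3.82139594e-04, -3.49440680e-04]), 'ft_force': array([ 0.37825955, -0.01309833,  0.05556658]), 'torque': array([ 2.59949221e-02,  3.68451459e-05, -1.48949970e-02]), 'grip_force': 0.0, 'width': 0.08673665450971313}
```

View pics/scene0.png

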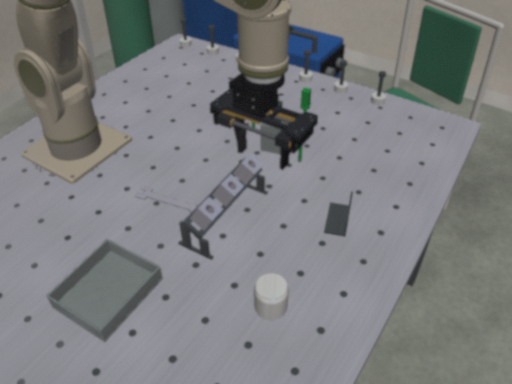

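View pics/side0.png

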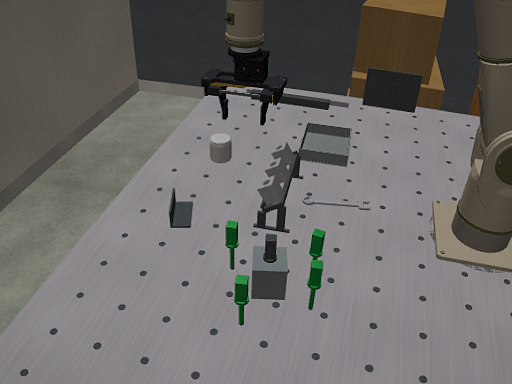

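```bash
python3 - <<'E'
from h import *
s=load('side'); W=cloud(s); sc=load('scene'); V=cloud(sc)
# stand top
def rep(n,A,m):
    p=A[m]; print(n,len(p),p.mean(0).round(4),p.min(0).round(4),p.max(0).round(4))
reg=np.zeros(W.shape[:2],bool); reg[225:305,240:300]=1
top=reg&(abs(W[...,2]-.085)<.006); rep('stand',W,top)
print(cv2.minAreaRect(W[top][:,:2].astype(np.float32)*1000))
grip=reg&(W[...,2]>.1); rep('grip',W,grip); 
for n,A,r in (('side',W,(135,235,250,305)),('scene',V,(145,255,175,272))):
    reg=np.zeros(A.shape[:2],bool); reg[r[0]:r[1],r[2]:r[3]]=1
    m=reg&(A[...,2]>.03)&(A[...,2]<.25); rep('rack '+n,A,m)
reg=np.zeros(V.shape[:2],bool); reg[235:340,40:170]=1
m=reg&(V[...,2]>.03)&(V[...,2]<.05); rep('tray',V,m); print(cv2.minAreaRect(V[m][:,:2].astype(np.float32)*1000))
g=s['image'].astype(int); gm=(g[...,1]>g[...,0]+50)&(g[...,1]>g[...,2]+50)
n,l,st,_=cv2.connectedComponentsWithStats(gm.astype(np.uint8))
for i in range(1,n):
    if st[i][4]>40: p=W[l==i]; print('green',st[i],np.nanmedian(p,0).round(3),np.nanmin(p,0).round(3),np.nanmax(p,0).round(3))
def up(c,r,f,name): cv2.imwrite(f'pics/{name}.png',cv2.resize(c['image'][r[0]:r[1],r[2]:r[3],::-1],None,fx=f,fy=f,interpolation=cv2.INTER_CUBIC))
a=cv2.resize(sc['image'][145:260,170:275,::-1],(400,438),interpolation=2); b=cv2.resize(s['image'][130:330,215:335,::-1],(263,438),interpolation=2)
cv2.imwrite('pics/c1.png',np.hstack([a,b]))
E
```

```text
stand 829 [0.4766 0.3211 0.0861] [0.4351 0.2644 0.079 ] [0.5186 0.4329 0.0909]
((472.4785461425781, 348.1199645996094), (77.70848846435547, 162.55844116210938), 6.059789180755615)
grip 423 [0.4844 0.3551 0.1262] [0.4645 0.2937 0.1002] [0.5085 0.4312 0.1447]
rack side 2055 [0.5218 0.0303 0.0899] [ 0.4697 -0.3157  0.03  ] [0.5664 0.3006 0.1447]
rack scene 2529 [ 0.5359 -0.0232  0.0926] [ 0.4831 -0.1255  0.03  ] [0.5819 0.1284 0.2417]
tray 1159 [ 0.4447 -0.3131  0.0371] [ 0.3631 -0.4017  0.03  ] [ 0.5211 -0.2171  0.045 ]
((442.4781799316406, -309.1527099609375), (153.6526641845703, 183.21388244628906), 2.0462684631347656)
green [226 221  12   8  69] [0.566 0.281 0.133] [0.555 0.27  0.13 ] [0.577 0.29  0.136]
green [313 229  12   9  73] [0.391 0.255 0.133] [0.38  0.244 0.131] [0.401 0.266 0.135]
green [311 259  12  10  93] [0.38  0.343 0.132] [0.37  0.257 0.061] [0.393 0.353 0.134]
green [235 275  13  10 105] [0.504 0.419 0.132] [0.492 0.408 0.129] [0.515 0.431 0.135]
```

View pics/c1.png

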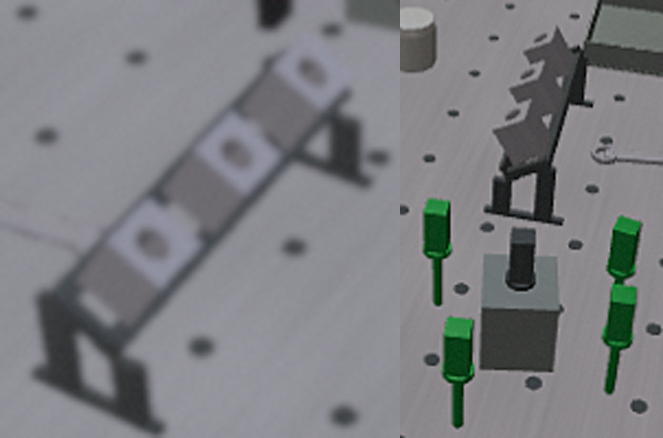

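View pics/wrist0.png

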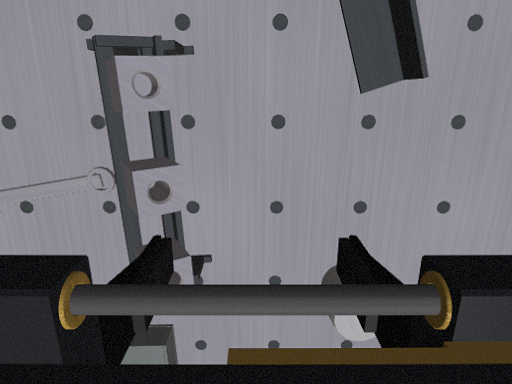

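```bash
python3 - <<'E'
from h import *
for n in('wrist','scene'):
    c=load(n);A=cloud(c)
    g=c['image'].astype(int).max(-1)
    # block tops: bright, raised
    m=(A[...,2]>.075)&(A[...,2]<.16)&(abs(A[...,1])<.14)&(A[...,0]>.45)&(A[...,0]<.6)&(g>115)
    if n=='wrist': m[235:]=0
    else: m[:,:180]=0; m[:150]=0; m[:,270:]=0
    P=A[m]
    # RANSAC plane with tilt ~30deg
    rng=np.random.default_rng(0);best=0
    for _ in range(600):
        a,b,d=P[rng.choice(len(P),3,False)];nn=np.cross(b-a,d-a);nn/=np.linalg.norm(nn)+1e-12;nn*=np.sign(nn[2])
        if abs(nn[2]-.866)>.04: continue
        k=(abs((P-a)@nn)<.0025)
        if k.sum()>best: best=k.sum();bk=k
    Q=P[bk];ce=Q.mean(0);nn=np.linalg.svd(Q-ce,full_matrices=False)[2][2];nn*=np.sign(nn[2])
    print(n,len(P),best,nn.round(3),'tilt',np.degrees(np.arccos(nn[2])).round(1),'yaw',np.degrees(np.arctan2(nn[1],nn[0])).round(1),ce.round(3))
    on=np.zeros(m.shape,np.uint8);on[m]=bk
    on=cv2.morphologyEx(on,cv2.MORPH_OPEN,np.ones((3,3)))
    cn,h=cv2.findContours(on,cv2.RETR_CCOMP,cv2.CHAIN_APPROX_NONE)
    R=np.array(c['view'])[:3,:3]; o=np.linalg.inv(c['view'])[:3,3]
    def ray(uv):
        p=cv2.undistortPoints(np.array(uv,float).reshape(-1,1,2),c['mtx'],c['dist']).reshape(-1,2)
        d=np.c_[p[:,0],-p[:,1],-np.ones(len(p))]@R
        t=((ce-o)@nn)/(d@nn); return o+d*t[:,None]
    for q,hh in zip(cn,h[0]):
        if cv2.contourArea(q)<15: continue
        if hh[3]>=0: q=q[:,0]
        X=ray(q.reshape(-1,2)); print('hole' if hh[3]>=0 else 'outer',cv2.contourArea(q),((X.max(0)+X.min(0))/2).round(4),np.ptp(X,axis=0).round(3))
c=load('scene')
E
```

```text
wrist 4637 4261 [0.502 0.019 0.865] tilt 30.1 yaw 2.2 [0.544 0.051 0.114]
outer 2138.0 [0.5461 0.0022 0.114 ] [0.036 0.041 0.02 ]
hole 464.5 [0.5454 0.0023 0.1144] [0.017 0.023 0.01 ]
outer 2865.0 [0.5428 0.0868 0.1141] [0.036 0.041 0.02 ]
hole 567.5 [0.5429 0.0859 0.114 ] [0.019 0.02  0.011]
scene 915 636 [0.515 0.022 0.857] tilt 31.0 yaw 2.4 [ 0.545 -0.005  0.114]
outer 25.0 [ 0.5605 -0.0846  0.1063] [0.009 0.021 0.005]
outer 83.0 [ 0.5462 -0.0831  0.1153] [0.028 0.04  0.016]
outer 84.0 [0.5464 0.0011 0.1127] [0.031 0.043 0.018]
outer 65.0 [0.5388 0.0836 0.1153] [0.028 0.035 0.017]
```

Request:
step_arm:
  delta_pos:
    - [-0.75,1,0.1]
    - [-0.75,1,0.1]
    - [-0.75,1,0.1]
    - [-0.75,1,0.1]
    - [-0.75,1,0.1]
    - [-0.75,1,0.1]
    - [-0.75,1,0.1]
    - [-0.75,1,0.1]
    - [-0.75,1,0.1]
    - [-0.75,1,0.1]
    - [-0.75,1,0]
    - [-0.75,1,0]
  turn: [-1,-1,-1,-1,-1,-1,-1,-1,-1,-1,-1,-1]
  grip: 0.3

```text
time: 1.35
ee_pos: [0.3991, 0.3009, 0.2476]
eef_rot: [0.998, 0.063, 0.0, 0.0]
ft_force: [0.2, 0.7, -0.7]
width: 0.0609
grip_force: 0.0
```

Request:
step_arm:
  delta_pos:
    - [0,0.8,0]
    - [0,0,0]
    - [0,0,0]
  turn: [-0.8,0,0]

```text
time: 1.65
ee_pos: [0.4, 0.3197, 0.2473]
eef_rot: [1.0, 0.018, -0.0, 0.0]
ft_force: [0.7, -0.5, -0.6]
width: 0.0612
grip_force: 0.0
```

```bash
python3 - <<'E'
from h import *
c=load('wrist');A=cloud(c)
nn=np.array([.5,.0185,.866]);
for n,p in(('L',[.543,.0865,.114]),('M',[.5458,.002,.114])):
    X=A-np.array(p); dp=X@nn; r=np.linalg.norm(X-dp[...,None]*nn,axis=-1)
    u=pix(c,p)[0].astype(int); w=dp[u[1]-22:u[1]+22,u[0]-22:u[0]+22]; q=w[w<-.006]; q=q[q>-.2]
    print(n,np.percentile(q,[0,10,25,50,75]).round(3))
c=grab('wrist'); cv2.imwrite('pics/w1.png',c['image'][...,::-1]); s=read_state(); print(s['time'],s['ee_pos'],s['eef_rot'],s['joint_positions'].round(2))
E
```

```text
L [-0.024 -0.023 -0.022 -0.022 -0.019]
M [-0.122 -0.046 -0.036 -0.025 -0.015]
1.7 [0.40036995 0.31912583 0.24733653] [ 9.99840664e-01  1.78461156e-02 -1.32252062e-04  3.81413369e-04] [-0.52  0.08 -0.26  1.71  0.02  1.35 -2.32]
```

View pics/w1.png

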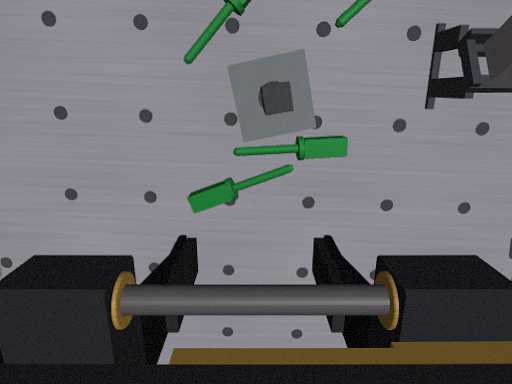

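```bash
python3 - <<'E'
from h import *
c=load('wrist');A=cloud(c); print(np.linalg.inv(c['view']).round(3))
g=c['image'].astype(int); gm=(g[...,1]>g[...,0]+40)&(g[...,1]>g[...,2]+40)
n,l,st,_=cv2.connectedComponentsWithStats(gm.astype(np.uint8))
for i in range(1,n):
    if st[i][4]>40: p=A[l==i]; print('green',st[i],np.nanmedian(p,0).round(3),np.nanmin(p,0).round(3),np.nanmax(p,0).round(3))
reg=np.zeros(gm.shape,bool); reg[40:150,220:325]=1; reg&=~gm
top=reg&(abs(A[...,2]-.085)<.004); print('stand',cv2.minAreaRect(A[top][:,:2].astype(np.float32)*1000),np.median(A[top][:,2]))
gr=reg&(A[...,2]>.125)&(A[...,2]<.16); p=A[gr];print(len(p),np.median(p[:,2]),cv2.minAreaRect(p[:,:2].astype(np.float32)*1000))
z=np.median(p[:,2]); q=p[abs(p[:,2]-z)<.003]; print('top',len(q),cv2.minAreaRect(q[:,:2].astype(np.float32)*1000))
# gradient of image? rays of mask contour
E
```

```text
[[ 0.037  0.954  0.298  0.483]
 [-0.999  0.035  0.012  0.322]
 [ 0.001 -0.299  0.954  0.41 ]
 [ 0.     0.     0.     1.   ]]
green [185   0  62  63 768] [0.546 0.367 0.022] [0.51  0.334 0.009] [0.571 0.397 0.031]
green [336   0  34  26 305] [0.564 0.226 0.023] [0.551 0.209 0.019] [0.576 0.24  0.026]
green [ 234  136  114   23 1423] [0.422 0.256 0.024] [0.411 0.214 0.014] [0.437 0.343 0.031]
green [ 187  165  106   48 1307] [0.368 0.353 0.024] [ 0.334  0.275 -0.001] [0.402 0.398 0.03 ]
stand ((478.30804443359375, 305.7050476074219), (69.43877410888672, 70.22804260253906), 13.799385070800781) 0.08604469802517783
840 0.14197908230633444 ((478.4836730957031, 304.9953308105469), (21.263551712036133, 22.066965103149414), 11.785406112670898)
top 832 ((478.487548828125, 304.9810791015625), (21.27536964416504, 22.025609970092773), 11.844898223876953)
```

Request:
step_arm:
  delta_pos:
    - [0.78,-0.14,0]
    - [0.78,-0.14,0]
    - [0.78,-0.14,0]
    - [0.78,-0.14,0]
    - [0,0,0]
    - [0,0,-1]
    - [0,0,-1]
    - [0,0,-1]
    - [0,0,-1]
    - [0,0,-1]
    - [0,0,-0.9]
    - [0,0,0]
  turn: [0.36,0.36,0.35,0.35,0,0,0,0,0,0,0,0]

```text
time: 2.9
ee_pos: [0.4761, 0.3041, 0.0972]
eef_rot: [0.995, 0.102, -0.002, 0.001]
ft_force: [0.0, -0.8, -0.5]
width: 0.061
grip_force: 0.0
```

Request:
step_arm:
  delta_pos:
    - [0,0,0]
    - [0,0,0]
    - [0,0,0]
    - [0,0,0]
    - [0,0,0]
  turn: [0,0,0,0,0]
  grip: 1
  newtons: 15

```text
time: 3.4
ee_pos: [0.4782, 0.3062, 0.1006]
eef_rot: [0.995, 0.102, 0.0, -0.0]
ft_force: [0.9, 0.8, -0.0]
width: 0.0286
grip_force: 0.0
```

Request:
step_arm:
  delta_pos:
    - [0,0,0]
    - [0,0,0]
    - [0,0,0]
    - [0,0,0]
    - [0,0,0.5]
    - [0,0,1]
    - [0,0,1]
    - [0,0,1]
    - [0,0,1]
    - [0,0,1]
    - [0,0,0.5]
    - [0,0,0]
  turn: [0,0,0,0,0,0,0,0,0,0,0,0]

```text
time: 4.6
ee_pos: [0.4786, 0.3065, 0.2519]
eef_rot: [0.995, 0.102, 0.001, -0.001]
ft_force: [-0.3, 0.1, -2.0]
width: 0.022
grip_force: 15.0
```

Request:
step_arm:
  delta_pos:
    - [0.28,-0.98,0]
    - [0.28,-0.98,0]
    - [0.28,-0.98,0]
    - [0.28,-0.98,0]
    - [0.28,-0.98,0]
    - [0.28,-0.98,0]
    - [0.28,-0.98,-0.2]
    - [0.28,-0.98,-0.4]
    - [0.28,-0.98,-0.4]
    - [0,0,0]
    - [0,0,0]
  turn: [-0.16,-0.16,-0.16,-0.16,-0.16,-0.16,-0.16,-0.16,-0.14,0,0]

```text
time: 5.7
ee_pos: [0.5409, 0.0843, 0.2241]
eef_rot: [1.0, 0.016, -0.001, 0.0]
ft_force: [0.2, 0.9, -1.3]
width: 0.0221
grip_force: 15.0
```

```bash
python3 - <<'E'
from h import *
c=grab('wrist'); s=grab('side'); st=read_state(); print(st['time'],st['ee_pos'],st['eef_rot'])
cv2.imwrite('pics/w2.png',np.hstack([c['image'][...,::-1][:, :],]))
b=cv2.resize(s['image'][60:260,200:340,::-1],(420,600),interpolation=2)
a=cv2.resize(c['image'][80:380,150:350,::-1],(380,570)); a=cv2.copyMakeBorder(a,0,30,0,0,cv2.BORDER_CONSTANT)
cv2.imwrite('pics/w2.png',np.hstack([a,b]))
A=cloud(c); T=st['ee_pos']
m=(abs(A[...,0]-T[0])<.03)&(abs(A[...,1]-T[1])<.03)
for z in np.arange(T[2]-.09,T[2]-.02,.01):
    k=m&(abs(A[...,2]-z)<.005); p=A[k]
    if len(p)>5: print(z.round(3),len(p),np.median(p,0).round(4),p.min(0).round(3),p.max(0).round(3))
E
```

```text
5.8 [0.54094446 0.08605263 0.22488534] [ 9.99841063e-01  1.78271990e-02 -8.63554189e-05 -1.79790076e-04]
0.135 7 [0.5456 0.0828 0.1394] [0.544 0.08  0.138] [0.546 0.088 0.14 ]
0.145 52 [0.5457 0.0839 0.1447] [0.541 0.079 0.14 ] [0.547 0.089 0.15 ]
0.155 62 [0.5457 0.0836 0.155 ] [0.542 0.079 0.15 ] [0.547 0.089 0.16 ]
0.165 63 [0.5457 0.0842 0.1649] [0.543 0.079 0.16 ] [0.547 0.088 0.17 ]
0.175 72 [0.5456 0.0836 0.1748] [0.542 0.079 0.17 ] [0.547 0.088 0.18 ]
0.185 41 [0.546  0.0842 0.1822] [0.544 0.08  0.18 ] [0.547 0.088 0.187]
0.205 10 [0.5543 0.0839 0.2097] [0.547 0.071 0.209] [0.555 0.092 0.21 ]
```

View pics/w2.png

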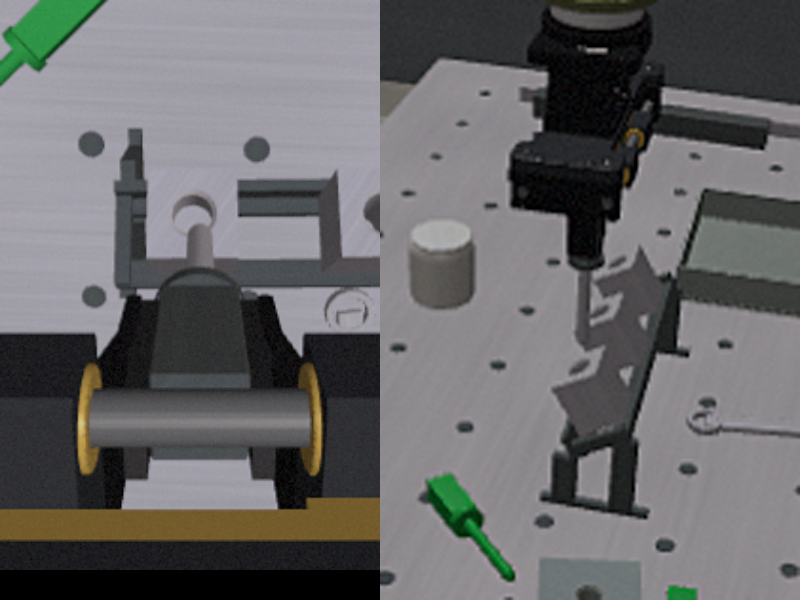

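```bash
python3 - <<'E'
from h import *
c=load('wrist');A=cloud(c)
nn=np.array([.5,.0175,.866]); o=np.array([.543,.0865,.114]); dx=np.array([.8655,.0302,-.5]); dx-=dx@nn*nn; dy=np.cross(nn,dx)
X=A-o; L=np.stack([X@dx,X@dy,X@nn],-1)
m=(abs(L[...,0])<.03)&(abs(L[...,1])<.03)&(abs(L[...,2])<.006)
p=L[m]; print(len(p),np.percentile(p,[0.5,50,99.5],axis=0).round(4))
print(np.median(p[:,2]))
h=(abs(L[...,0])<.03)&(abs(L[...,1])<.03)&(L[...,2]<-.006)&(L[...,2]>-.03)
# hole boundary: plane pixels adjacent to hole on ray-plane
C=np.linalg.inv(c['view'])[:3,3]
k=cv2.morphologyEx(h.astype(np.uint8),cv2.MORPH_OPEN,np.ones((3,3)))
cn=max(cv2.findContours(k,cv2.RETR_EXTERNAL,cv2.CHAIN_APPROX_NONE)[0],key=cv2.contourArea)[:,0]
d=A[cn[:,1],cn[:,0]]-C; t=((o+np.median(p[:,2])*nn-C)@nn)/(d@nn); Y=(C+d*t[:,None]-o); print(np.c_[Y@dx,Y@dy][::3].round(4).tolist())
E
```

```text
1753 [[-0.0198 -0.0192 -0.0055]
 [ 0.003   0.0037  0.    ]
 [ 0.02    0.0205  0.0019]]
3.462319607313479e-05
[[0.0066, 0.0045], [0.004, 0.007], [0.0014, 0.0086], [-0.0012, 0.0086], [-0.0037, 0.0086], [-0.0063, 0.0069], [-0.008, 0.0044], [-0.0072, 0.0027], [-0.0046, 0.0002], [-0.0038, -0.0023], [-0.0046, -0.0048], [-0.0038, -0.0073], [-0.0012, -0.0081], [0.0014, -0.0073], [0.004, -0.0065], [0.0066, -0.004], [0.0066, -0.0014], [0.0066, 0.0011], [0.0066, 0.0036]]
```

Request:
step_arm:
  delta_pos:
    - [0.06,0.1,0]
    - [0,0,-0.4]
    - [0,0,-0.4]
    - [0,0,-0.3]
    - [0,0,-0.2]
    - [0,0,0]
    - [0,0,0]
  turn: [0,0,0,0,0,0,0]

```text
time: 6.5
ee_pos: [0.5426, 0.088, 0.1927]
eef_rot: [1.0, 0.017, 0.0, 0.0]
ft_force: [-0.2, 0.7, -1.8]
width: 0.0216
grip_force: 15.0
```

Request:
step_arm:
  delta_pos:
    - [0.16,0,0]
    - [0.38,0.01,-0.02]
    - [0.38,0.01,-0.05]
    - [0.37,0.01,-0.08]
    - [0.36,0.01,-0.11]
    - [0.35,0.01,-0.14]
    - [0.34,0.01,-0.17]
    - [0,0,0]
    - [0,0,0]
  turn: [0,0,0,0,0,0,0,0,0]

```text
time: 7.4
ee_pos: [0.6009, 0.0895, 0.178]
eef_rot: [1.0, 0.017, -0.0, 0.0]
ft_force: [0.3, -0.0, -1.3]
width: 0.0219
grip_force: 15.0
```

```bash
cat > tilt.py <<'E'
from h import *
import sys
c=grab('wrist'); st=read_state(); T=st['ee_pos']; A=cloud(c); X=A-T
g=c['image'].astype(int)
print(st['time'],T.round(4),st['ft_force'].round(1),st['width'])
# shank cloud: per slice in z below flange
lo,hi=float(sys.argv[1]),float(sys.argv[2])
pts=[]
for z in np.arange(T[2]+lo,T[2]+hi,.005):
    k=(abs(A[...,1]-T[1])<.007)&(abs(A[...,2]-z)<.0025)&(abs(X[...,0])<.08); p=A[k]
    if len(p)>3: q=p[abs(p[:,1]-T[1])<.004]; print(z.round(3),len(p),np.median(q,0).round(4),np.percentile(p[:,1],[2,98]).round(4))
cv2.imwrite('pics/'+sys.argv[3]+'.png',c['image'][...,::-1])
E
python3 tilt.py -.09 0 t1
```

```text
7.45 [0.6009 0.0896 0.1783] [-0.6 -0.  -2. ] 0.022165798610725596
0.093 17 [0.6039 0.0895 0.0945] [0.0842 0.093 ]
0.098 20 [0.6042 0.0887 0.0982] [0.0844 0.0936]
0.103 31 [0.6041 0.0902 0.1031] [0.0846 0.0937]
0.108 28 [0.6043 0.0894 0.1081] [0.0842 0.0933]
0.113 28 [0.6041 0.0894 0.1133] [0.0844 0.0936]
0.118 36 [0.6043 0.0894 0.1183] [0.0845 0.0935]
0.123 28 [0.6045 0.0898 0.1234] [0.0845 0.0934]
0.128 34 [0.6046 0.0901 0.1283] [0.0847 0.0933]
0.133 34 [0.6047 0.0894 0.1328] [0.0848 0.0933]
0.138 17 [0.6051 0.0888 0.1368] [0.0864 0.0918]
0.163 38 [0.6144 0.0897 0.1644] [0.0833 0.0959]
0.168 187 [0.6135 0.0896 0.1692] [0.0831 0.0961]
0.173 92 [0.6118 0.0896 0.1738] [0.0827 0.0961]
```

View pics/t1.png

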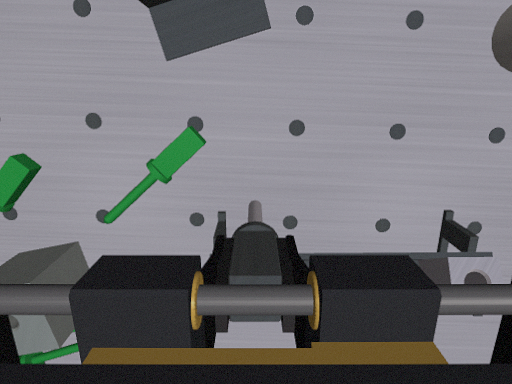

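```bash
cat > blk.py <<'E'
from h import *
nn=np.array([.5,.0175,.866]); dx=np.array([.8655,.0302,-.5]); dx-=dx@nn*nn; dx/=np.linalg.norm(dx); dy=np.cross(nn,dx)
M={'L':np.array([.543,.0868,.114]),'M':np.array([.5458,.002,.114]),'R':np.array([.5488,-.083,.114])}
def blocks(c,which='LMR'):
    A=cloud(c)
    for w in which:
        X=A-M[w]; L=np.stack([X@dx,X@dy,X@nn],-1)
        m=(abs(L[...,0])<.035)&(abs(L[...,1])<.035)&(abs(L[...,2])<.008); p=L[m]
        if len(p)>20: print(w,len(p),np.percentile(p,[2,50,98],axis=0).round(4).tolist())
if __name__=='__main__':
    c=grab('scene'); blocks(c); s=grab('side'); blocks(s)
    cv2.imwrite('pics/b1.png',np.hstack([cv2.resize(c['image'][130:260,170:280,::-1],(400,473),interpolation=2),cv2.resize(s['image'][120:260,220:320,::-1],(338,473),interpolation=2)]))
E
python3 blk.py
```

```text
L 258 [[-0.011, -0.0218, -0.007], [0.0113, -0.0065, -0.0002], [0.0315, 0.0198, 0.0078]]
M 271 [[-0.0209, -0.0217, -0.0064], [-0.0013, -0.0022, -0.0008], [0.0182, 0.0194, 0.0019]]
R 305 [[-0.019, -0.0203, -0.0071], [-0.0003, -0.0018, -0.0006], [0.0187, 0.0195, 0.0029]]
L 182 [[-0.013, -0.0172, -0.0076], [0.0017, 0.0161, -0.0006], [0.0306, 0.0235, 0.0076]]
M 170 [[-0.0218, -0.0187, -0.0076], [-0.0029, 0.0092, 0.0004], [0.0185, 0.0234, 0.0027]]
R 152 [[-0.0216, -0.0178, -0.0075], [-0.0027, 0.0096, 0.0006], [0.0188, 0.0229, 0.003]]
```

View pics/b1.png

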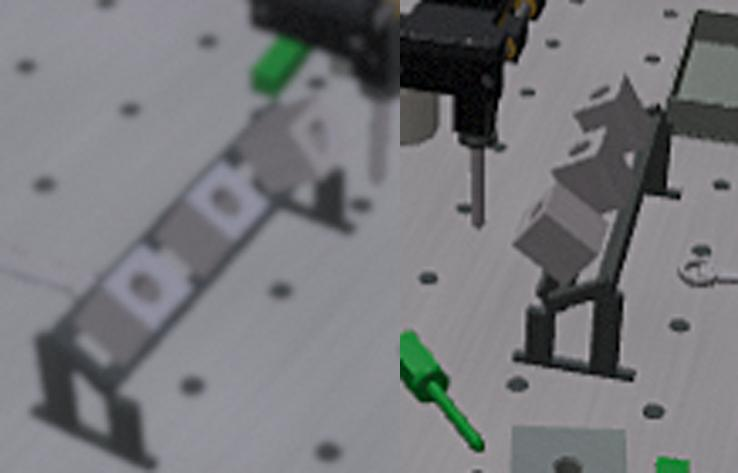

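```bash
python3 - <<'E'
from h import *
s=grab('side');c=grab('scene')
for n,q in(('side',s),('scene',c)):
    A=cloud(q); m=(A[...,0]>.50)&(A[...,0]<.598)&(abs(A[...,1]-.087)<.03)&(A[...,2]>.085)&(A[...,2]<.16)
    P=A[m]; print(n,len(P),P.min(0).round(3),P.max(0).round(3))
    for k in range(3):
        rng=np.random.default_rng(0);best=0
        if len(P)<30: break
        for _ in range(400):
            a,b,d=P[rng.choice(len(P),3,False)];nn=np.cross(b-a,d-a);l=np.linalg.norm(nn)
            if l<1e-6: continue
            nn/=l; kk=abs((P-a)@nn)<.0025
            if kk.sum()>best: best=kk.sum();bk=kk;bn=nn
        Q=P[bk]; print(best,bn.round(2),Q.mean(0).round(4),Q[Q[:,2].argmax()].round(3),Q[Q[:,0].argmax()].round(3),Q[Q[:,2].argmin()].round(3),Q[Q[:,0].argmin()].round(3)); P=P[~bk]
E
```

```text
side 518 [0.505 0.065 0.085] [0.598 0.113 0.159]
216 [ 0.07 -1.   -0.02] [0.5373 0.1071 0.1016] [0.546 0.106 0.126] [0.567 0.107 0.096] [0.527 0.109 0.085] [0.506 0.107 0.1  ]
180 [ 0.59  0.01 -0.81] [0.5273 0.0858 0.1129] [0.595 0.093 0.159] [0.595 0.093 0.159] [0.508 0.065 0.097] [0.505 0.1   0.098]
50 [0.29 0.96 0.  ] [0.5822 0.0958 0.1199] [0.597 0.093 0.158] [0.598 0.09  0.151] [0.536 0.111 0.093] [0.53  0.11  0.109]
scene 528 [0.506 0.063 0.085] [0.598 0.11  0.158]
191 [-0.05  1.   -0.02] [0.5393 0.0673 0.1012] [0.541 0.068 0.124] [0.569 0.07  0.094] [0.519 0.067 0.085] [0.506 0.065 0.096]
167 [0.81 0.02 0.59] [0.5557 0.0895 0.1095] [0.544 0.08  0.126] [0.569 0.092 0.096] [0.567 0.104 0.092] [0.542 0.103 0.124]
87 [ 0.55  0.08 -0.83] [0.5247 0.0874 0.1106] [0.597 0.082 0.158] [0.597 0.082 0.158] [0.506 0.07  0.095] [0.506 0.087 0.096]
```

Request:
step_arm:
  delta_pos:
    - [0,-0.1,0.93]
    - [-0.6,0,0]
    - [-0.3,0,0]
    - [-0.2,0,0]
    - [-0.2,0,0]
    - [-0.2,0,0]
    - [-0.2,0,0]
    - [-0.2,0,0]
    - [-0.2,0,0]
    - [0,0,0]
    - [0,0,0]
  turn: [0,0,0,0,0,0,0,0,0,0,0]
  newtons: 50

```text
time: 8.75
ee_pos: [0.5485, 0.087, 0.2016]
eef_rot: [1.0, 0.017, 0.0, 0.0]
ft_force: [-0.3, 0.6, -2.2]
width: 0.0217
grip_force: 50.0
```

```bash
python3 blk.py; python3 tilt.py -.09 0 t2
```

```text
L 213 [[-0.0204, -0.0209, -0.0067], [0.0011, -0.0064, -0.0011], [0.0176, 0.0197, 0.0068]]
M 271 [[-0.0209, -0.0208, -0.0071], [-0.0013, -0.0024, -0.0012], [0.0182, 0.0193, 0.0019]]
R 303 [[-0.0191, -0.0201, -0.0069], [-0.0005, -0.0021, -0.0006], [0.0186, 0.0197, 0.0026]]
L 191 [[-0.0223, -0.0194, -0.0074], [-0.005, 0.0099, 0.0001], [0.0179, 0.0239, 0.005]]
M 154 [[-0.0216, -0.0189, -0.0076], [-0.0048, 0.0059, 0.0002], [0.0158, 0.0231, 0.0031]]
R 151 [[-0.0211, -0.0193, -0.0076], [-0.0027, 0.0099, 0.0008], [0.0191, 0.023, 0.0033]]
8.9 [0.5486 0.087  0.2015] [ 0.6  0.2 -0.9] 0.02167545231337574
0.112 30 [0.5527 0.0862 0.1093] [0.0805 0.094 ]
0.117 25 [0.5513 0.0877 0.1167] [0.0801 0.0934]
0.122 30 [0.5518 0.0869 0.1219] [0.082  0.0933]
0.127 25 [0.5516 0.0862 0.1264] [0.082  0.0909]
0.132 32 [0.5519 0.0873 0.1324] [0.0817 0.0912]
0.137 23 [0.5521 0.0866 0.1365] [0.0818 0.0911]
0.142 35 [0.5522 0.0869 0.1412] [0.0819 0.091 ]
0.147 32 [0.5521 0.0876 0.1468] [0.082  0.0909]
0.152 31 [0.5523 0.0869 0.1512] [0.0821 0.0905]
0.157 38 [0.5524 0.0876 0.1559] [0.0822 0.0908]
0.162 16 [0.5526 0.0866 0.1599] [0.0838 0.0893]
0.187 30 [0.562  0.0872 0.1879] [0.0808 0.0935]
0.192 178 [0.5615 0.0872 0.1927] [0.0805 0.0936]
0.197 97 [0.5595 0.0866 0.1964] [0.0801 0.0931]
```

View pics/b1.png

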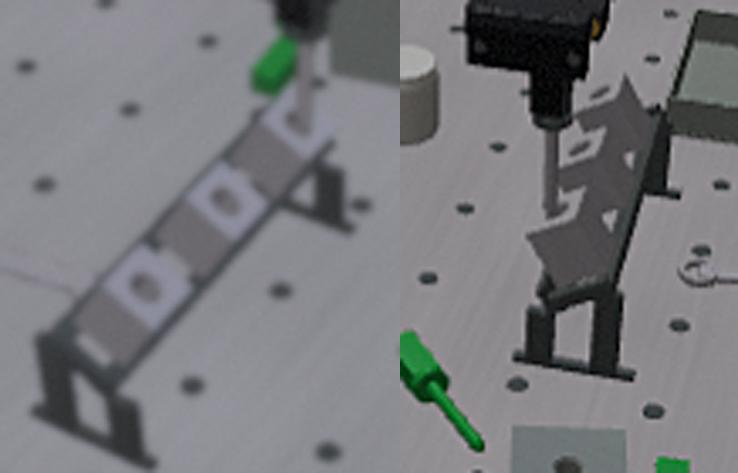

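Request:
step_arm:
  delta_pos:
    - [0,0,0.8]
    - [0,0,0.8]
    - [-0.52,0.92,0]
    - [-0.52,0.92,0]
    - [-0.52,0.92,0]
    - [-0.52,0.93,0]
    - [-0.52,0.92,0]
    - [-0.52,0.93,0]
    - [-0.52,0.92,0]
    - [-0.52,0.93,0]
    - [-0.52,0.93,0]
    - [0,0,0]
  turn: [0,0,0.17,0.17,0.17,0.17,0.17,0.17,0.18,0.18,0.18,0]
  newtons: 18

```text
time: 10.1
ee_pos: [0.4274, 0.2999, 0.241]
eef_rot: [0.993, 0.115, -0.001, -0.001]
ft_force: [-0.2, 0.1, -1.0]
width: 0.0217
grip_force: 18.0
```

Request:
step_arm:
  delta_pos:
    - [0,0,-0.85]
    - [0,0,-0.85]
    - [0,0,-0.85]
    - [0,0,-0.85]
    - [0,0,0]
    - [0,0,0]
  turn: [0,0,0,0,0,0]

```text
time: 10.7
ee_pos: [0.4309, 0.2954, 0.1567]
eef_rot: [0.994, 0.111, -0.0, 0.0]
ft_force: [0.2, -0.4, -1.0]
width: 0.0216
grip_force: 18.0
```

Request:
step_arm:
  delta_pos:
    - [0.31,0.07,0]
    - [0.23,0.05,-0.06]
    - [0.23,0.05,-0.06]
    - [0.23,0.05,-0.06]
    - [0.23,0.05,-0.06]
    - [0.23,0.05,-0.06]
    - [0.23,0.05,-0.06]
    - [0.23,0.05,-0.06]
    - [0.23,0.05,-0.06]
    - [0,0,0]
    - [0,0,0]
  turn: [0,0,0,0,0,0,0,0,0,0,0]

```text
time: 11.8
ee_pos: [0.4858, 0.3067, 0.1446]
eef_rot: [0.994, 0.111, 0.0, 0.0]
ft_force: [-0.2, -0.8, -1.2]
width: 0.022
grip_force: 18.0
```

```bash
python3 tilt.py -.09 0.02 t3
```

```text
11.85 [0.4858 0.3067 0.1447] [-0.4 -0.2 -1.8] 0.021908253857927926
0.055 52 [0.4722 0.3064 0.0554] [0.3    0.3124]
0.06 61 [0.4717 0.3067 0.0596] [0.2998 0.313 ]
0.065 73 [0.4731 0.3067 0.0647] [0.3    0.3124]
0.07 71 [0.4719 0.3069 0.0694] [0.2999 0.3128]
0.075 77 [0.4721 0.3066 0.075 ] [0.2999 0.3128]
0.08 90 [0.472  0.3064 0.0797] [0.2999 0.3126]
0.085 1287 [0.4937 0.3068 0.0859] [0.3    0.3135]
0.09 20 [0.4899 0.3065 0.0874] [0.3007 0.3134]
0.135 12 [0.4813 0.3055 0.134 ] [0.302 0.308]
```

Request:
step_arm:
  delta_pos:
    - [0,0,1]
    - [0,0,1]
    - [0,0,1]
    - [0.55,-0.97,0.6]
    - [0.55,-0.97,0]
    - [0.55,-0.97,0]
    - [0.55,-0.97,0]
    - [0.55,-0.97,0]
    - [0.55,-0.97,0]
    - [0.55,-0.97,0]
    - [0.55,-0.97,0]
    - [0.55,-0.94,-0.4]
  turn: [0,0,0,-0.17,-0.17,-0.17,-0.17,-0.17,-0.17,-0.18,-0.18,-0.18]

```text
time: 13.05
ee_pos: [0.6108, 0.0874, 0.2256]
eef_rot: [1.0, 0.016, 0.001, -0.0]
ft_force: [-0.4, -0.0, -1.4]
width: 0.0218
grip_force: 18.0
```

Request:
step_arm:
  delta_pos:
    - [0,0,-0.4]
    - [0,0,0]
    - [0,0,0]
  turn: [0,0,0]

```text
time: 13.35
ee_pos: [0.6088, 0.0898, 0.214]
eef_rot: [1.0, 0.018, -0.001, -0.0]
ft_force: [0.3, 0.7, -0.9]
width: 0.0219
grip_force: 18.0
```

```bash
cat > pin.py <<'E'
from h import *
import sys
st=read_state(); T=st['ee_pos']; piv=T+[0,0,.019]; print(st['time'],T.round(4),st['eef_rot'].round(3))
u=np.array([np.cos(.0358),np.sin(.0358),0])
ims=[]
for n in('side','scene'):
    c=grab(n);A=cloud(c)
    X=A-piv; a=X@u; y=X@np.array([-u[1],u[0],0]); z=X[...,2]
    m=(abs(y)<.012)&(z<-.035)&(z>-.1)&(a<.03)&(a>-.075)&(A[...,2]>.13)
    Q=np.c_[a[m],y[m],z[m]]
    if len(Q)>10:
        ce=np.median(Q,0); vv=np.linalg.svd(Q-Q.mean(0),full_matrices=False)[2][0]; vv*=np.sign(vv[2])
        print(n,len(Q),'dir(along,y,z)',vv.round(3),'tilt',np.degrees(np.arctan2(vv[0],vv[2])).round(1),'mean',Q.mean(0).round(4),'min',Q.min(0).round(4))
    p=pix(c,piv)[0].astype(int); q=pix(c,piv-[.05,0,.09])[0].astype(int); o=(p+q)//2
    ims.append(cv2.resize(c['image'][max(o[1]-50,0):o[1]+50,max(o[0]-50,0):o[0]+50,::-1],(400,400),interpolation=2))
cv2.imwrite('pics/'+sys.argv[1]+'.png',np.hstack(ims))
E
python3 pin.py p1
```

```text
13.35 [0.6088 0.0898 0.214 ] [ 1.     0.018 -0.001 -0.   ]
side 109 dir(along,y,z) [0.5   0.015 0.866] tilt 30.0 mean [-0.0422  0.0035 -0.062 ] min [-0.06   -0.0037 -0.0908]
scene 86 dir(along,y,z) [ 0.501 -0.021  0.865] tilt 30.1 mean [-0.0413 -0.0038 -0.0631] min [-0.0603 -0.0076 -0.092 ]
```

View pics/p1.png

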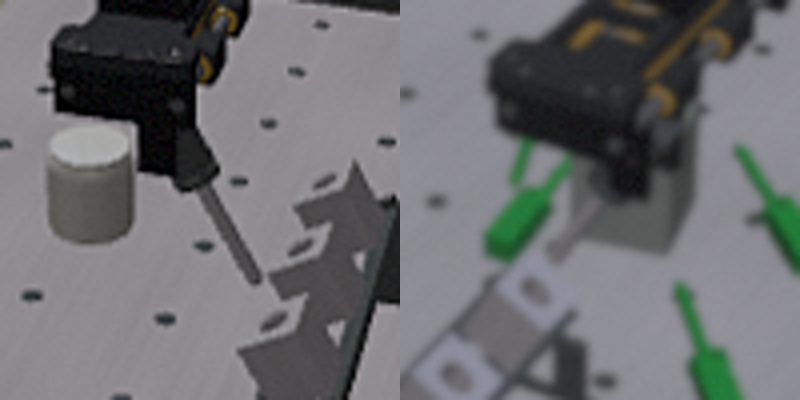

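Request:
step_arm:
  delta_pos:
    - [0.16,-0.02,-0.09]
    - [-0.1,0,-0.17]
    - [-0.1,0,-0.17]
    - [-0.1,-0.01,-0.17]
    - [-0.1,0,-0.17]
    - [-0.1,-0.01,-0.17]
    - [-0.1,0,-0.17]
    - [-0.1,0,-0.17]
    - [-0.1,-0.01,-0.18]
    - [-0.1,0,-0.18]
    - [0,0,0]
    - [0,0,0]
  turn: [0,0,0,0,0,0,0,0,0,0,0,0]

```text
time: 14.65
ee_pos: [0.5905, 0.0881, 0.1736]
eef_rot: [1.0, 0.017, 0.0, 0.0]
ft_force: [-1.4, -0.8, -1.5]
width: 0.0217
grip_force: 18.0
```

Request:
step_arm:
  delta_pos:
    - [-0.03,0,-0.05]
    - [-0.03,0,-0.05]
    - [-0.03,0,-0.05]
    - [0,0,0]
    - [0,0,0]
  turn: [0,0,0,0,0]

```text
time: 15.15
ee_pos: [0.5883, 0.088, 0.1698]
eef_rot: [1.0, 0.017, 0.0, 0.0]
ft_force: [-0.1, 0.3, -1.3]
width: 0.0218
grip_force: 18.0
```

Request:
step_arm:
  delta_pos:
    - [-0.03,0,-0.05]
    - [-0.03,0,-0.05]
    - [0,0,0]
    - [0,0,0]
  turn: [0,0,0,0]

```text
time: 15.55
ee_pos: [0.5885, 0.0881, 0.1692]
eef_rot: [1.0, 0.017, 0.002, -0.0]
ft_force: [4.0, -0.5, 7.2]
width: 0.0223
grip_force: 18.0
```

```bash
python3 pin.py p2; python3 blk.py
```

```text
15.55 [0.5885 0.0881 0.1692] [ 1.     0.017  0.002 -0.   ]
side 43 dir(along,y,z) [0.543 0.077 0.836] tilt 33.0 mean [-0.0336  0.0035 -0.0461] min [-0.0429 -0.0025 -0.058 ]
scene 33 dir(along,y,z) [ 0.528 -0.053  0.847] tilt 31.9 mean [-0.033  -0.004  -0.0477] min [-0.0422 -0.0076 -0.0579]
L 231 [[-0.0204, -0.0211, -0.0074], [-0.0006, -0.0056, -0.0012], [0.0178, 0.0186, 0.0042]]
M 278 [[-0.0209, -0.0214, -0.0073], [-0.0013, -0.0025, -0.001], [0.0181, 0.0194, 0.0026]]
R 299 [[-0.0189, -0.0199, -0.0068], [-0.0005, -0.0008, -0.0008], [0.0185, 0.0191, 0.0025]]
L 189 [[-0.0221, -0.0184, -0.0075], [-0.0054, 0.0083, 0.0002], [0.018, 0.0232, 0.0055]]
M 170 [[-0.0218, -0.0174, -0.0077], [-0.0028, 0.0091, 0.0004], [0.0185, 0.0228, 0.0033]]
R 148 [[-0.0219, -0.019, -0.0072], [-0.0025, 0.0091, 0.0005], [0.0193, 0.0219, 0.0032]]
```

Request:
step_arm:
  delta_pos:
    - [0.1,0,0.17]
    - [0.1,0,0.17]
    - [0.1,0.01,0.17]
    - [0.1,0,0.17]
    - [0.1,0.01,0.18]
    - [0.1,0,0.18]
    - [0.1,0.01,0.18]
    - [0.1,0,0.18]
    - [0.03,-0.85,0]
    - [0.03,-0.85,0]
    - [0.03,-0.85,0]
    - [0.02,-0.84,0]
  turn: [0,0,0,0,0,0,0,0,0,0,0,0]

```text
time: 16.95
ee_pos: [0.6096, 0.0032, 0.2026]
eef_rot: [1.0, 0.017, 0.0, 0.0]
ft_force: [0.0, 0.2, -1.7]
width: 0.0218
grip_force: 18.0
```

Request:
step_arm:
  delta_pos:
    - [0,0,0]
    - [0,0,0]
  turn: [0,0]

```text
time: 17.15
ee_pos: [0.6096, 0.004, 0.2025]
eef_rot: [1.0, 0.017, 0.0, -0.0]
ft_force: [-0.2, 0.5, -1.8]
width: 0.0216
grip_force: 18.0
```

```bash
python3 pin.py p3; python3 blk.py; python3 - <<'E'
from blk import *
T=read_state()['ee_pos']+[0,0,.019]; X=T-M['M']; print('pivot in middle frame',X@dx,X@dy,X@nn)
E
```

```text
17.15 [0.6096 0.004  0.2025] [ 1.     0.017  0.    -0.   ]
side 94 dir(along,y,z) [0.508 0.018 0.861] tilt 30.6 mean [-0.0425  0.0034 -0.0618] min [-0.0602 -0.004  -0.0901]
scene 84 dir(along,y,z) [ 0.503 -0.017  0.864] tilt 30.2 mean [-0.0415 -0.0034 -0.0632] min [-0.0603 -0.006  -0.0906]
L 84 [[-0.0206, -0.0218, -0.0078], [0.0112, -0.0146, -0.0017], [0.0181, 0.0189, 0.0019]]
M 262 [[-0.0209, -0.0211, -0.0074], [-0.0001, -0.0042, -0.001], [0.018, 0.0197, 0.0024]]
R 306 [[-0.019, -0.0202, -0.0073], [-0.0004, -0.0018, -0.0008], [0.0186, 0.0194, 0.0025]]
L 197 [[-0.0223, -0.0182, -0.0072], [-0.0033, 0.0065, 0.0001], [0.0175, 0.0231, 0.0026]]
M 173 [[-0.0215, -0.019, -0.0076], [-0.0035, 0.0081, 0.0003], [0.0183, 0.0234, 0.003]]
R 148 [[-0.0217, -0.019, -0.0076], [-0.0026, 0.0101, 0.0007], [0.0186, 0.0238, 0.0034]]
pivot in middle frame 0.0015583549407514816 0.0010626005499216689 0.12489714666523281
```

Request:
step_arm:
  delta_pos:
    - [-0.08,-0.03,-0.18]
    - [-0.1,0,-0.17]
    - [-0.1,-0.01,-0.17]
    - [-0.1,0,-0.17]
    - [-0.1,-0.01,-0.17]
    - [-0.1,0,-0.18]
    - [-0.1,0,-0.17]
    - [-0.1,-0.01,-0.17]
    - [-0.1,0,-0.17]
    - [-0.1,-0.01,-0.17]
    - [-0.1,0,-0.18]
    - [0,0,0]
  turn: [0,0,0,0,0,0,0,0,0,0,0,0]

```text
time: 18.55
ee_pos: [0.5819, 0.0022, 0.1541]
eef_rot: [1.0, 0.017, -0.001, 0.0]
ft_force: [-0.6, -0.4, -1.6]
width: 0.0217
grip_force: 18.0
```

Request:
step_arm:
  delta_pos:
    - [0.1,0,0.17]
    - [0.1,0.01,0.17]
    - [0.1,0,0.17]
    - [0.1,0.01,0.17]
    - [0.1,0,0.18]
    - [0.1,0.01,0.17]
    - [0.1,0,0.17]
    - [0.1,0.01,0.17]
    - [0.1,0,0.17]
    - [0.1,0,0.18]
    - [0.1,0.01,0.18]
    - [0,0,0]
  turn: [0,0,0,0,0,0,0,0,0,0,0,0]

```text
time: 19.75
ee_pos: [0.6106, 0.0036, 0.2031]
eef_rot: [1.0, 0.017, 0.001, -0.0]
ft_force: [0.1, 0.3, -1.2]
width: 0.0216
grip_force: 18.0
```

Request:
step_arm:
  delta_pos:
    - [0.03,-0.85,0]
    - [0.03,-0.85,0]
    - [0.03,-0.85,0]
    - [0.03,-0.85,0]
    - [0,0,0]
    - [0,0,0]
  turn: [0,0,0,0,0,0]

```text
time: 20.35
ee_pos: [0.6129, -0.0815, 0.2021]
eef_rot: [1.0, 0.017, -0.0, -0.0]
ft_force: [-0.1, 1.8, -2.2]
width: 0.0216
grip_force: 18.0
```

```bash
python3 pin.py p4; python3 blk.py; python3 - <<'E'
from blk import *
T=read_state()['ee_pos']+[0,0,.019]; X=T-M['R']; print('pivot in right frame',X@dx,X@dy,X@nn)
E
```

```text
20.35 [ 0.6129 -0.0815  0.2021] [ 1.     0.017 -0.    -0.   ]
side 81 dir(along,y,z) [0.525 0.033 0.851] tilt 31.7 mean [-0.0417  0.0044 -0.0608] min [-0.0596 -0.0019 -0.0871]
scene 84 dir(along,y,z) [ 0.515 -0.017  0.857] tilt 31.0 mean [-0.0423 -0.0034 -0.0649] min [-0.0616 -0.0067 -0.0909]
L 178 [[-0.0154, -0.0208, -0.007], [0.0043, 0.0024, -0.0015], [0.0178, 0.0203, 0.0025]]
M 64 [[0.0053, -0.0211, -0.0052], [0.0145, 0.0022, -0.0014], [0.0189, 0.0185, 0.002]]
R 280 [[-0.019, -0.0199, -0.007], [0.0011, -0.0037, -0.0005], [0.0186, 0.0194, 0.0028]]
L 199 [[-0.0219, -0.0178, -0.0075], [-0.0034, 0.0063, 0.0002], [0.018, 0.0225, 0.0025]]
M 172 [[-0.0213, -0.0185, -0.0076], [-0.0024, 0.009, 0.0004], [0.0183, 0.024, 0.003]]
R 151 [[-0.0211, -0.0176, -0.0077], [-0.0028, 0.0075, 0.0008], [0.0184, 0.0229, 0.0033]]
pivot in right frame 0.0020390547211803986 0.0005551130869656093 0.1250996557671351
```

Request:
step_arm:
  delta_pos:
    - [-0.1,-0.02,-0.17]
    - [-0.1,0,-0.17]
    - [-0.1,-0.01,-0.17]
    - [-0.1,0,-0.17]
    - [-0.1,-0.01,-0.17]
    - [-0.1,0,-0.18]
    - [-0.1,0,-0.17]
    - [-0.1,-0.01,-0.17]
    - [-0.1,0,-0.17]
    - [-0.1,-0.01,-0.17]
    - [-0.1,0,-0.18]
    - [0,0,0]
  turn: [0,0,0,0,0,0,0,0,0,0,0,0]

```text
time: 21.75
ee_pos: [0.5849, -0.083, 0.1544]
eef_rot: [1.0, 0.017, -0.001, -0.0]
ft_force: [-0.0, 0.3, -2.1]
width: 0.0219
grip_force: 18.0
```

Request:
step_arm:
  delta_pos:
    - [0.1,0,0.17]
    - [0.1,0.01,0.17]
    - [0.1,0,0.17]
    - [0.1,0.01,0.17]
    - [0.1,0,0.18]
    - [0.1,0.01,0.17]
    - [0.1,0,0.17]
    - [0.1,0.01,0.17]
    - [0.1,0,0.17]
    - [0.1,0,0.18]
    - [0.1,0.01,0.18]
    - [0,0,0.5]
  turn: [0,0,0,0,0,0,0,0,0,0,0,0]

```text
time: 22.95
ee_pos: [0.6127, -0.0816, 0.2146]
eef_rot: [1.0, 0.017, -0.001, -0.0]
ft_force: [0.3, 0.4, -1.9]
width: 0.0219
grip_force: 18.0
```

Request:
step_arm:
  delta_pos:
    - [0,0,1]
    - [-0.09,1,0]
    - [-0.09,1,0]
    - [-0.09,1,0]
    - [-0.09,1,0]
    - [-0.09,1,0]
    - [-0.09,1,0]
    - [-0.09,1,0]
    - [-0.09,1,0]
    - [-0.09,1,0]
    - [-0.09,1,0]
    - [-0.09,1,0]
  turn: [0,0.1,0.1,0.1,0.1,0.1,0.1,0.1,0.1,0.1,0.1,0.1]

```text
time: 24.15
ee_pos: [0.5882, 0.1942, 0.2411]
eef_rot: [0.997, 0.083, 0.0, 0.0]
ft_force: [0.9, -1.2, -2.2]
width: 0.0218
grip_force: 18.0
```

Request:
step_arm:
  delta_pos:
    - [-0.09,1,0]
    - [-0.09,1,0]
    - [-0.09,1,0]
    - [-0.09,1,0]
    - [-0.09,1,0]
    - [-0.03,0.36,0]
    - [0,0,-0.9]
    - [0,0,-0.9]
    - [0,0,-0.9]
    - [0,0,-0.9]
    - [0,0,0]
    - [0,0,0]
  turn: [0.1,0.1,0.1,0.1,0.06,0,0,0,0,0,0,0]

```text
time: 25.35
ee_pos: [0.5766, 0.3269, 0.1507]
eef_rot: [0.994, 0.11, -0.0, 0.0]
ft_force: [0.9, 0.7, -1.6]
width: 0.0219
grip_force: 18.0
```

```bash
cat > st.py <<'E'
from h import *
import sys
st=read_state(); T=st['ee_pos']; piv=T+[0,0,.019]; print(st['time'],T.round(4),st['eef_rot'].round(3),st['ft_force'].round(1))
ps=2*np.arctan2(st['eef_rot'][1],st['eef_rot'][0]); n=np.array([np.cos(ps),np.sin(ps),0]); l=np.array([-n[1],n[0],0]); C=np.array([.4783,.3055,0])
print('TCP rel stand n,l',(T-C)@n,(T-C)@l)
zlo=float(sys.argv[1])
for cam in ('side','scene','wrist'):
    c=grab(cam);A=cloud(c);X=A-piv; a=X@n;b=X@l;z=X[...,2]
    m=(abs(b)<.012)&(z<-.035)&(A[...,2]>zlo)&(z>-.11)&(a<.04)&(a>-.075); Q=np.c_[a[m],b[m],z[m]]
    if len(Q)>12:
        vv=np.linalg.svd(Q-Q.mean(0),full_matrices=False)[2][0]; vv*=np.sign(vv[2])
        print(cam,len(Q),'tilt n,l',np.degrees(np.arctan2(vv[:2],vv[2])).round(1),'mean',Q.mean(0).round(4),'pct',np.percentile(Q,[2,98],axis=0).round(4).tolist(),'toward cam',((np.linalg.inv(c['view'])[:3,3]-piv)@np.c_[n,l]).round(2))
    Y=A-C; p=(abs(Y[...,2]-.086)<.003)&(np.hypot(Y[...,0],Y[...,1])<.055)
    if p.sum()>50: r=cv2.minAreaRect(A[p][:,:2].astype(np.float32)*1000); print('  stand',np.round(r[0],1),np.round(r[1],1),round(r[2],1))
E
python3 st.py .09
```

```text
25.35 [0.5766 0.3269 0.1507] [ 0.994  0.11  -0.     0.   ] [ 0.9  0.7 -1.6]
TCP rel stand n,l 0.10057594019941114 -0.0007138794068695907
side 107 tilt n,l [31.2  0.4] mean [-0.0395  0.0034 -0.0572] pct [[-0.0538, -0.0006, -0.0791], [-0.0241, 0.0063, -0.0364]] toward cam [-0.08  0.66]
  stand [486.1 308.6] [88.8 74.8] 15.2
scene 62 tilt n,l [31.5 -0.1] mean [-0.0376 -0.0047 -0.0575] pct [[-0.052, -0.0094, -0.0781], [-0.0236, 0.0002, -0.0371]] toward cam [ 0.22 -1.03]
  stand [486.2 305.7] [88.2 75.3] 15.6
  stand [477.7 304.2] [33.2 66.6] 11.7
```

Request:
step_arm:
  delta_pos:
    - [-0.27,-0.06,0]
    - [-0.22,-0.05,0.02]
    - [-0.22,-0.05,0.03]
    - [-0.22,-0.05,0.04]
    - [-0.22,-0.05,0.05]
    - [-0.22,-0.05,0.06]
    - [-0.22,-0.05,0.06]
    - [-0.22,-0.05,0.06]
    - [-0.23,-0.05,0.06]
    - [-0.23,-0.05,0.06]
    - [0,0,0]
    - [0,0,0]
  turn: [0,0,0,0,0,0,0,0,0,0,0,0]

```text
time: 26.7
ee_pos: [0.5189, 0.3144, 0.1609]
eef_rot: [0.994, 0.111, -0.001, 0.0]
ft_force: [0.3, -0.5, -1.9]
width: 0.0216
grip_force: 18.0
```

```bash
python3 st.py .09
```

```text
26.7 [0.5189 0.3144 0.1609] [ 0.994  0.111 -0.001  0.   ] [ 0.3 -0.5 -1.9]
TCP rel stand n,l 0.0415507611135576 -0.00030340795389798524
side 95 tilt n,l [-0.2 -0.8] mean [-0.0007  0.004  -0.0648] pct [[-0.0058, -0.0003, -0.0877], [0.0038, 0.0079, -0.0425]] toward cam [-0.02  0.66]
  stand [482.1 308.7] [80.5 74.5] 13.9
scene 64 tilt n,l [2.1 0. ] mean [-0.     -0.0055 -0.0629] pct [[-0.005, -0.0111, -0.0882], [0.0078, -0.0015, -0.0354]] toward cam [ 0.28 -1.03]
  stand [482.4 304.6] [80.6 72.8] 13.5
wrist 201 tilt n,l [1.8 0.3] mean [ 0.004  -0.0007 -0.074 ] pct [[0.0016, -0.0053, -0.089], [0.0053, 0.0038, -0.0598]] toward cam [ 0.08 -0.  ]
  stand [502.2 311.9] [43.5 70.3] 14.9
```

Request:
step_arm:
  delta_pos:
    - [0,0,0.6]
    - [0,0,0.6]
    - [-0.54,-0.12,0]
    - [-0.54,-0.12,0]
    - [-0.54,-0.13,0]
    - [0,0,0]
    - [0,0,-0.3]
    - [0,0,-0.3]
    - [0,0,-0.3]
    - [0,0,-0.3]
    - [0,0,-0.3]
    - [0,0,0]
  turn: [0,0,0,0,0,0,0,0,0,0,0,0]

```text
time: 28.05
ee_pos: [0.4785, 0.3048, 0.152]
eef_rot: [0.994, 0.111, -0.001, 0.001]
ft_force: [-0.8, -0.1, -1.4]
width: 0.0214
grip_force: 18.0
```

```bash
python3 st.py .09
```

```text
28.05 [0.4785 0.3048 0.152 ] [ 0.994  0.111 -0.001  0.001] [-0.8 -0.1 -1.4]
TCP rel stand n,l 4.13108395923154e-06 -0.0006851698508907847
side 74 tilt n,l [-1.5  0.1] mean [-0.0004  0.0037 -0.0612] pct [[-0.0057, -0.0001, -0.0798], [0.0039, 0.0069, -0.043]] toward cam [0.02 0.66]
  stand [477.1 307.4] [70.4 73.2] 14.5
scene 45 tilt n,l [ 1.3 -0.5] mean [ 0.0002 -0.005  -0.0595] pct [[-0.0035, -0.0093, -0.0799], [0.004, -0.0, -0.0405]] toward cam [ 0.32 -1.03]
  stand [478.1 302.8] [71.2 74. ] 13.6
wrist 156 tilt n,l [1.6 0.4] mean [ 0.0045 -0.0004 -0.0689] pct [[0.0024, -0.0048, -0.0802], [0.0055, 0.004, -0.0578]] toward cam [ 0.08 -0.  ]
  stand [478.8 305.8] [70.3 70.1] 13.8
```

Request:
step_arm:
  delta_pos:
    - [0,0.02,-0.3]
    - [0,0,-0.3]
    - [0,0,-0.3]
    - [0,0,-0.3]
    - [0,0,-0.3]
    - [0,0,-0.3]
    - [0,0,-0.15]
    - [0,0,0]
    - [0,0,0]
  turn: [0,0,0,0,0,0,0,0,0]

```text
time: 29.1
ee_pos: [0.4791, 0.3058, 0.105]
eef_rot: [0.994, 0.111, 0.0, -0.0]
ft_force: [-0.1, 0.4, -2.0]
width: 0.0218
grip_force: 18.0
```

Down a few millimetres more, feeling for the flange.

Request:
step_arm:
  delta_pos:
    - [0,0,-0.08]
    - [0,0,-0.08]
    - [0,0,0]
    - [0,0,0]
  turn: [0,0,0,0]

```text
time: 29.5
ee_pos: [0.479, 0.3058, 0.1008]
eef_rot: [0.994, 0.111, -0.0, 0.0]
ft_force: [-0.6, 0.2, -0.8]
width: 0.022
grip_force: 18.0
```

Request:
step_arm:
  delta_pos:
    - [0,0,0]
    - [0,0,0]
    - [0,0,0]
    - [0,0,0]
    - [0,0,0]
    - [0,0,0]
  turn: [0,0,0,0,0,0]
  grip: 0.3

```text
time: 30.1
ee_pos: [0.479, 0.3058, 0.1009]
eef_rot: [0.994, 0.111, 0.0, 0.0]
ft_force: [-0.3, 1.1, 0.7]
width: 0.0581
grip_force: 0.0
```

Request:
step_arm:
  delta_pos:
    - [0,0,0.5]
    - [0,0,1]
    - [0,0,1]
    - [0,0,1]
    - [0,0,1]
    - [0,0,1]
    - [-1,0,0]
    - [-1,0,0]
    - [-1,0,0]
    - [0,0,0]
    - [0,0,0]
  turn: [0,0,0,0,0,0,0,0,0,0,0]

```text
time: 31.2
ee_pos: [0.4042, 0.3059, 0.2394]
eef_rot: [0.994, 0.111, 0.001, -0.0]
ft_force: [-0.4, -0.5, 0.6]
width: 0.0608
grip_force: 0.0
```

```bash
python3 - <<'E'
from h import *
c=grab('wrist');A=cloud(c);st=read_state();print(st['time'],st['ee_pos'],st['joint_positions'].round(2))
k=(np.hypot(A[...,0]-.4785,A[...,1]-.305)<.025)&(A[...,2]>.125)&(A[...,2]<.17);p=A[k];z=np.median(p[:,2]);print(len(p),z,p[:,2].std(),cv2.minAreaRect(p[abs(p[:,2]-z)<.004][:,:2].astype(np.float32)*1000))
t=A[(abs(A[...,2]-.086)<.003)&(np.hypot(A[...,0]-.4785,A[...,1]-.305)<.05)];print(cv2.minAreaRect(t[:,:2].astype(np.float32)*1000))
E
python3 blk.py
```

```text
31.25 [0.4047354  0.30565772 0.23907603] [-0.49  0.08 -0.26  1.73  0.02  1.33 -2.1 ]
895 0.1419501384333996 0.0011010433946305304 ((478.7908630371094, 304.99224853515625), (21.080026626586914, 21.95889663696289), 12.39024829864502)
((478.34442138671875, 305.59844970703125), (69.38048553466797, 70.27970886230469), 13.795945167541504)
L 241 [[-0.0203, -0.0216, -0.0076], [-0.0018, -0.0028, -0.0013], [0.0177, 0.0197, 0.0018]]
M 277 [[-0.021, -0.0208, -0.0073], [-0.0014, -0.0026, -0.0011], [0.0182, 0.0193, 0.0021]]
R 304 [[-0.0191, -0.0199, -0.0071], [-0.0003, -0.0018, -0.0008], [0.0185, 0.0197, 0.0024]]
L 195 [[-0.022, -0.0181, -0.0076], [-0.0035, 0.0084, 0.0002], [0.0174, 0.0222, 0.0024]]
M 170 [[-0.0221, -0.018, -0.0075], [-0.0025, 0.0093, 0.0007], [0.0187, 0.0234, 0.003]]
R 150 [[-0.0217, -0.0191, -0.007], [-0.003, 0.0104, 0.0008], [0.019, 0.0235, 0.0033]]
```

Request:
step_arm:
  delta_pos:
    - [0.58,-0.97,0]
    - [0.58,-0.97,0]
    - [0.58,-0.97,0]
    - [0.58,-0.97,0]
    - [0.58,-0.98,0]
    - [0.58,-0.98,0]
    - [0.58,-0.98,0]
    - [0.58,-0.98,0]
    - [0.58,-0.97,0]
    - [0,0,-1]
    - [0,0,-1]
    - [0,0,0]
  turn: [-0.17,-0.17,-0.17,-0.17,-0.17,-0.18,-0.18,-0.17,-0.18,0,0,0]

```text
time: 32.55
ee_pos: [0.5331, 0.0855, 0.185]
eef_rot: [1.0, 0.017, -0.003, 0.001]
ft_force: [-0.0, 0.3, -0.7]
width: 0.061
grip_force: 0.0
```

Request:
step_arm:
  delta_pos:
    - [0,0,-0.9]
    - [0,0,-0.9]
    - [0,0,-0.9]
    - [0,0,-0.9]
    - [0,0,-0.6]
    - [0,0,0]
    - [0,0,0]
  turn: [0,0,0,0,0,0,0]

```text
time: 33.25
ee_pos: [0.5353, 0.0866, 0.0845]
eef_rot: [1.0, 0.017, 0.0, -0.0]
ft_force: [0.1, -0.4, 0.4]
width: 0.0612
grip_force: 0.0
```

Request:
step_arm:
  delta_pos:
    - [0,0,0]
    - [0,0,0]
    - [0,0,0]
    - [0,0,0]
    - [0,0,0]
    - [0,0,0]
  turn: [0,0,0,0,0,0]
  grip: 1
  newtons: 40

```text
time: 33.85
ee_pos: [0.5349, 0.0868, 0.0839]
eef_rot: [1.0, 0.017, 0.0, -0.0]
ft_force: [-1.1, 0.7, 6.0]
width: 0.0397
grip_force: 40.0
```

Request:
step_arm:
  delta_pos:
    - [0,0,0.6]
    - [0,0,0.8]
    - [0,0,0.9]
    - [0,0,0.9]
    - [0,0,0.9]
    - [-0.2,-1,0]
    - [-0.2,-1,0]
    - [-0.2,-1,0]
    - [-0.2,-1,0]
    - [-0.2,-1,0]
    - [-0.2,-1,0]
    - [-0.2,-1,0]
  turn: [0,0,0,0,0,0,0,0,0,0,0,0]

```text
time: 35.05
ee_pos: [0.4983, -0.0895, 0.1847]
eef_rot: [1.0, 0.017, -0.001, 0.0]
ft_force: [0.1, -0.7, -4.9]
width: 0.0394
grip_force: 40.0
```

Request:
step_arm:
  delta_pos:
    - [-0.2,-1,0]
    - [-0.2,-1,0]
    - [-0.2,-1,0]
    - [-0.2,-1,0]
    - [-0.2,-1,0]
    - [-0.2,-1,0]
    - [-0.2,-1,0]
    - [-0.2,-1,0]
    - [-0.2,-0.9,0]
    - [0,0,0]
    - [0,0,0]
  turn: [0,0,0,0,0,0,0,0,0,0,0]

```text
time: 36.15
ee_pos: [0.4537, -0.3109, 0.1848]
eef_rot: [1.0, 0.017, -0.001, -0.0]
ft_force: [0.1, 1.1, -5.2]
width: 0.0396
grip_force: 40.0
```

```bash
cat > tb.py <<'E'
from h import *
st=read_state();T=st['ee_pos'];print(st['time'],T.round(4),st['ft_force'].round(1),st['width'])
for n in('scene','wrist','side'):
    c=grab(n);A=cloud(c);m=(abs(A[...,0]-T[0])<.06)&(abs(A[...,1]-T[1])<.024)&(A[...,2]<T[2]+.06)&(A[...,2]>max(T[2]-.05,.012))&(c['image'].max(-1)>70)
    P=A[m]
    for k in range(2):
        if len(P)<40: break
        rng=np.random.default_rng(0);best=0
        for _ in range(300):
            a,b,d=P[rng.choice(len(P),3,False)];nn=np.cross(b-a,d-a);l=np.linalg.norm(nn)
            if l<1e-7: continue
            nn/=l; kk=abs((P-a)@nn)<.002
            if kk.sum()>best: best=kk.sum();bk=kk;bn=nn
        Q=P[bk];print(n,best,len(P),bn.round(2),Q.mean(0).round(3),Q.min(0).round(3),Q.max(0).round(3));P=P[~bk]
    if n=='scene':
        Z=(A[...,2]>.033)&(A[...,2]<.045)&(abs(A[...,0]-.4425)<.1)&(abs(A[...,1]+.309)<.11);print('tray',cv2.minAreaRect(A[Z][:,:2].astype(np.float32)*1000))
E
python3 tb.py
```

```text
36.15 [ 0.4537 -0.3109  0.1848] [ 0.1  1.1 -5.2] 0.03955331353870266
scene 288 554 [0.53 0.02 0.85] [ 0.464 -0.309  0.212] [ 0.444 -0.332  0.203] [ 0.479 -0.29   0.224]
scene 86 266 [ 0.87 -0.   -0.49] [ 0.467 -0.315  0.185] [ 0.452 -0.332  0.16 ] [ 0.48  -0.292  0.208]
tray ((441.99853515625, -308.83587646484375), (154.75975036621094, 182.32763671875), 1.7693473100662231)
wrist 4342 5579 [-0.49 -0.02 -0.87] [ 0.469 -0.31   0.211] [ 0.444 -0.331  0.203] [ 0.481 -0.29   0.226]
wrist 977 1237 [0.5  0.07 0.86] [ 0.452 -0.311  0.196] [ 0.445 -0.333  0.188] [ 0.466 -0.302  0.201]
side 62 137 [ 0.07 -1.   -0.07] [ 0.446 -0.29   0.19 ] [ 0.42  -0.294  0.168] [ 0.479 -0.287  0.214]
side 31 75 [-0.87 -0.02  0.49] [ 0.433 -0.306  0.206] [ 0.423 -0.324  0.191] [ 0.441 -0.287  0.221]
```

Request:
step_arm:
  delta_pos:
    - [0,0,-0.9]
    - [0,0,-0.9]
    - [0,0,-0.9]
    - [0,0,-0.9]
    - [0,0,-0.9]
    - [0,0,-0.9]
    - [0,0,-0.5]
    - [0,0,-0.3]
    - [0,0,0]
    - [0,0,0]
  turn: [0,0,0,0,0,0,0,0,0,0]

```text
time: 37.3
ee_pos: [0.4551, -0.3112, 0.0317]
eef_rot: [1.0, 0.017, 0.001, 0.0]
ft_force: [0.1, 0.3, -4.7]
width: 0.0397
grip_force: 40.0
```

Request:
step_arm:
  delta_pos:
    - [0,0,-0.06]
    - [0,0,-0.06]
    - [0,0,0]
    - [0,0,0]
  turn: [0,0,0,0]

```text
time: 37.7
ee_pos: [0.4548, -0.3111, 0.0281]
eef_rot: [1.0, 0.017, 0.0, 0.0]
ft_force: [1.1, 0.4, -4.3]
width: 0.0393
grip_force: 40.0
```

Request:
step_arm:
  delta_pos:
    - [0,0,0]
    - [0,0,-0.06]
    - [0,0,-0.04]
    - [0,0,0]
    - [0,0,0]
  turn: [0,0,0,0,0]
  newtons: 8

```text
time: 38.2
ee_pos: [0.4558, -0.3111, 0.0268]
eef_rot: [1.0, 0.018, 0.001, 0.0]
ft_force: [-0.5, 2.5, 8.2]
width: 0.0398
grip_force: 8.0
```

```bash
python3 tb.py
```

```text
38.2 [ 0.4558 -0.3111  0.0268] [-0.5  2.5  8.2] 0.0397952308900911
scene 172 386 [0.53 0.03 0.85] [ 0.47  -0.31   0.053] [ 0.453 -0.335  0.025] [ 0.516 -0.289  0.064]
scene 54 214 [-0.69 -0.69  0.22] [ 0.46  -0.316  0.045] [ 0.444 -0.332  0.018] [ 0.476 -0.289  0.077]
tray ((442.67071533203125, -309.4664306640625), (152.71109008789062, 180.7671661376953), 1.8610515594482422)
wrist 4474 6010 [-0.51 -0.02 -0.86] [ 0.47  -0.311  0.054] [ 0.446 -0.332  0.046] [ 0.483 -0.291  0.069]
wrist 948 1536 [0.55 0.05 0.84] [ 0.454 -0.312  0.038] [ 0.447 -0.321  0.027] [ 0.466 -0.287  0.043]
side 56 134 [ 0.03 -1.   -0.06] [ 0.447 -0.291  0.034] [ 0.423 -0.294  0.012] [ 0.478 -0.288  0.06 ]
side 32 78 [ 0.87 -0.03 -0.5 ] [ 0.426 -0.308  0.038] [ 0.419 -0.331  0.026] [ 0.436 -0.288  0.053]
```

Request:
step_arm:
  delta_pos:
    - [-0.14,0,-0.01]
    - [-0.14,0,-0.02]
    - [-0.14,0,-0.03]
    - [-0.14,0,-0.04]
    - [-0.12,0,-0.05]
    - [-0.12,0,-0.05]
    - [0,0,0]
    - [0,0,0]
  turn: [0,0,0,0,0,0,0,0]

```text
time: 39.15
ee_pos: [0.4362, -0.3115, 0.0213]
eef_rot: [1.0, 0.018, 0.002, 0.001]
ft_force: [4.8, -1.7, 5.6]
width: 0.0398
grip_force: 8.0
```

```bash
python3 tb.py
```

```text
39.15 [ 0.4362 -0.3115  0.0213] [ 4.8 -1.7  5.6] 0.03978683834187968
scene 239 440 [1.   0.06 0.05] [ 0.453 -0.313  0.035] [ 0.449 -0.333  0.012] [ 0.456 -0.291  0.057]
scene 95 201 [0.   0.05 1.  ] [ 0.44  -0.306  0.054] [ 0.413 -0.332  0.051] [ 0.456 -0.29   0.056]
tray ((442.9059143066406, -308.811279296875), (153.8463592529297, 182.32794189453125), 1.6983023881912231)
wrist 4436 7552 [-0.01 -0.02 -1.  ] [ 0.438 -0.312  0.055] [ 0.413 -0.333  0.052] [ 0.456 -0.291  0.056]
wrist 2723 3116 [1.   0.05 0.02] [ 0.455 -0.311  0.035] [ 0.451 -0.331  0.012] [ 0.456 -0.291  0.057]
side 37 62 [-0.07  0.99 -0.08] [ 0.425 -0.292  0.031] [ 0.411 -0.295  0.012] [ 0.452 -0.288  0.055]
```

Block stands upright (top normal within about 1° of vertical, top at z = 0.055). Release, rise and check.

Request:
step_arm:
  delta_pos:
    - [0,0,0]
    - [0,0,0]
    - [0,0,0]
    - [0,0,0]
    - [0,0,0]
    - [0,0,0]
  turn: [0,0,0,0,0,0]
  grip: 0.25

```text
time: 39.9
ee_pos: [0.4344, -0.311, 0.0202]
eef_rot: [1.0, 0.017, -0.0, -0.0]
ft_force: [-0.6, -0.2, 0.1]
width: 0.0649
grip_force: 0.0
```

Request:
step_arm:
  delta_pos:
    - [0,0,0.3]
    - [0,0,0.6]
    - [0,0,1]
    - [0,0,1]
    - [0,0,1]
    - [0,0,1]
    - [0,0,1]
    - [-0.5,0,1]
    - [-0.5,0,0]
    - [0,0,0]
    - [0,0,0]
  turn: [0,0,0,0,0,0,0,0,0,0,0]

```text
time: 41.0
ee_pos: [0.4093, -0.3107, 0.1923]
eef_rot: [1.0, 0.017, -0.0, -0.0]
ft_force: [0.2, 0.1, 0.6]
width: 0.0652
grip_force: 0.0
```

```bash
python3 - <<'E'
from h import *
c=grab('wrist');A=cloud(c);print(read_state()['time'],read_state()['ee_pos'])
m=(abs(A[...,0]-.437)<.03)&(abs(A[...,1]+.31)<.03)&(A[...,2]>.04)&(A[...,2]<.07);P=A[m];o=P.mean(0);print(len(P),P.min(0),P.max(0),np.linalg.svd(P-o,full_matrices=False)[2][2])
s=grab('side');B=cloud(s);k=(np.hypot(B[...,0]-.4785,B[...,1]-.305)<.02)&(B[...,2]>.137)&(B[...,2]<.15);print('pin top',np.median(B[k],0))
E
python3 blk.py
```

```text
41.05 [ 0.40951742 -0.31053182  0.19210869]
1805 [ 0.41462269 -0.3323858   0.0408809 ] [ 0.45571494 -0.29140704  0.05708999] [0.02704542 0.0017409  0.99963269]
pin top [0.47702668 0.3088968  0.14263414]
M 278 [[-0.0209, -0.021, -0.0075], [-0.0012, -0.0022, -0.0008], [0.0182, 0.0189, 0.0021]]
R 300 [[-0.0191, -0.0201, -0.0067], [-0.0003, -0.0014, -0.0008], [0.0184, 0.0199, 0.0027]]
M 169 [[-0.0216, -0.0191, -0.0078], [-0.003, 0.0094, 0.0004], [0.018, 0.0231, 0.0028]]
R 151 [[-0.0214, -0.0187, -0.0077], [-0.0033, 0.0108, 0.0008], [0.0181, 0.023, 0.0039]]
```

```bash
python3 -c "
from bench import *
print(close_job())"
```

```text
the job is handed in; nothing more can be done
None
```

The job is handed in. The left block is the blind one: the pin stopped at about 22 mm there and went about 39 mm freely into the other two. The left block now stands upright, bore up, on the tray floor, the pin is home in its stand, and the middle and right blocks are where they started. On my first try at the left bore I tipped that block over the lip and pushed it back into place. Four green look-alike pins beside the stand also fell early on; nothing I moved came near them.

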